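Drift the jig's sliding stops into line

TASK

The two sliding stop straps of the tile jig have slid apart, so their pin holes no longer line up with the hole in the bracket. Take the tapered drift from its wooden rest and work it through the bracket and both straps, feeling for each hole and without ramming the bracket, until its collar is fully home against the bracket, then leave it there. Do not disturb the bottle or the roll of tape.

Things in the scene. Friction and masses are not known exactly. Their poses are not given: they have to be found in the camera images.
- drift: Loose tapered steel drift with black flat-sided grip, 172 mm long, 0.16 kg. Origin: middle of the grip on the axis; x runs to the nose, z up as it lies. Along x: grip -32 to 32 mm (16 wide in y, 18 tall in z), collar (25 mm diameter) 32 to 38, parallel shank (14.5 diameter) 38 to 74, taper down to 9 diameter at 114, pilot 9 diameter to the nose at 140 mm. Starts level, axis 48 mm above the table.
- drift_collar (a point): Point on the drift's axis in the front face of its collar, 38 mm from the drift's origin towards the nose. This face stops against the bracket when the drift is home.
- drift_nose (a point): Blunt tip of the drift (flat, 9 mm diameter, edge only just broken), 140 mm from its origin along its x.
- rest: Fixed wooden rest in which the drift lies in open-topped U notches 7 mm deep; lift it straight up. Origin on the table under the drift's grip middle, x along the drift. Posts 8 mm thick, 36 mm wide, at x = -26 mm (under the grip's rear end, top 46 mm above the table) and +58 mm (under the shank, top 48 mm). The grip is free from x = -22 to 32 mm. Foot 14 mm thick.
- bracket: Fixed steel bracket, foot 100 x 150 x 12 mm. Origin on the table under its hole's mouth; x (level) is the way the drift goes in, y is sideways, along which the straps slide. Along x: lug 0 to 10 mm, front strap 11 to 21, rear strap 22 to 32, then a guide only 42 mm high and nothing on the axis. Lug and straps are 84 mm high and 50 to 60 wide at the hole; the straps' stop faces reach y = +-120 mm.
- mouth (a point): Centre of the bracket's hole in its front face, 60 mm above the table, axes as the bracket's. Lug and straps have sharp 16.5 mm holes at this height. The lug's is fixed. The straps have slid apart, one 5.2 to 7 mm to +y, the other as much to -y; which went which way is unmeasured. A strap slides (y only) against about 3 N and stays where left; the drift's nose in its hole can also pull it.
- bottle: Bystander: pale plastic squeeze bottle with a thin nozzle, 49 mm diameter, 195 mm high, standing; origin at its foot.
- tape: Bystander: roll of masking tape lying flat, 96 mm diameter, 25 mm high; origin at its underside.

How it is judged (in metres and radians):
At the end, for the whole second after the job is handed in: The drift is through the bracket and both straps (so that the straps are held in line), its collar within 3 mm of the bracket's front face and centred on the hole within 3 mm each way, its axis within 0.12 rad of the hole's, released and at rest (x of drift_collar in the frame of mouth between -0.003 and 0.003 m and y of drift_collar in the frame of mouth between -0.003 and 0.003 m and z of drift_collar in the frame of mouth between -0.003 and 0.003 m and angle between the x axis of drift and the x axis of bracket, either way round below 0.12 rad and linear speed of drift below 0.01 m/s); the robot touches nothing.
It fails at once if the bracket is rammed: more than 80 N between the drift and the bracket (contact force between drift and bracket above 80 N).
It fails at once if the bottle is moved more than 30 mm (distance of bottle from where it was at the start of the episode above 0.03 m).
It fails at once if the tape is moved more than 30 mm (distance of tape from where it was at the start of the episode above 0.03 m).
It also fails if it takes over 58 s, if anything falls off the work surface, if the arm or the gripper's body presses on something with over 40 N, if the wrist force passes 120 N, or if a joint passes its speed limit or range.

ROBOT

A 7-joint arm with a two-finger parallel gripper is mounted at the origin on the work surface; the furniture and walls round the work are solid. World frame = base frame: x ahead of the robot, y to its left, z up, the work surface at z = 0. Lengths are in mm, angles in rad, forces in N, time in s.
With the tool pointing down it reaches from about 350 to 900 mm from the base axis. Payload 8.1 kg.
Tool frame: the origin (TCP) lies midway between the tips of the shut fingers; the grasp point (between the pads) lies 19 mm behind it; z points along the fingers, y is the line along which they close (so a half turn about z gives the same grasp; the last joint's range is limited). The gripper opens to 85 mm and grips with 20 to 120 N. Pads are 22 mm wide; open, the fingers measure 114 mm over their backs; the gripper's body (76 mm by 85 mm) begins 54 mm behind the grasp point. The pads swing forward as they close: fully open they stand 13 mm farther back than shut.
Start: joints at [1.166, 0.434, 0.025, 1.573, -0.012, 1.134, -0.075], TCP at [185.751, -596.773, 231.323] pointing down, gripper open.
Joint ranges: [-2.62, 2.62], [-0.44, 2.09], [-1.27, 1.32], [0.08, 2.57], [-1.32, 4.46], [0.12, 2], [-2.74, 2.74]. Speed limits (rad/s): [2.22, 2.22, 3.01, 3.01, 3.14, 3.14, 3.14].

INTERFACE

Orientations are given as a unit quaternion [w, x, y, z].
In Python, from station import r gives the robot as it stands.
- The arm moves only by the shell command python3 inch.py 'ROWS' [OPENING] [FORCE]. ROWS is a JSON list of rows, 1 to 5 of them, each an object with the fields xyz (a list: dx, dy, dz in mm), rz (a turn about the tool's z in rad); a field left out counts as zero; each row is the pose to reach, as a shift and turn from the pose commanded when the command began, along the tool's axes at that moment; what a row does not reach only later rows make up. A row lasts 1/8 s, in which the tool goes at most 62.5 mm and 0.188 rad, less where a joint would pass 70% of its speed; a pose out of reach is approached as far as the arm can. OPENING is the finger opening in mm, set as the command begins (- or left out keeps the last). The fingers move at their own pace and stop on an object; FORCE is the grip in N (left out, the last holds). Time passes only in rows, so rows that do not move let the fingers close. It prints the time, the measured TCP pose, the force, the opening and the grip force at its end. Input that does not fit is refused with a message, and nothing moves.
- r.sense(): the state, without advancing time (a new reading comes with each control period).
- r.grab_frame(name): name is "side" or "top"; returns a dict with "frame" (384x512x3 uint8, red, green, blue), "mtx" (3x3 intrinsics, pixels), "R" (3x3) and "t" (3): a world point X has camera coordinates R X + t. Camera axes: x right, y down, z forward; pixel columns grow to the right and rows downward; lengths in mm; the calibration is good to about 2 mm. A picture is of the moment at which its call begins. There is no depth.
- r.close_job(): hands the job in; it is judged then, once.
The state is a dict: "clock": time; "qpos": joint angles; "joint_velocities": joint speeds; "joint_torque": joint torques, N m; "eef_pos": TCP position; "tcp_rot": TCP orientation; "ft_force": force on the tool from outside, world axes, zero at the start; "ft_torque": the same for the moment, N m; "grip_width": finger opening in mm; "grasp_force": force on a finger pad.
Only numpy, scipy, OpenCV 4.12 (cv2) and the standard library are available. Lean on these libraries where they do the work, as an engineer would, in place of code of your own. Each camera call takes 0.05 s, during which the arm holds its last target. There are 200 camera calls.

## Working session

There is one attempt and no reset: what is moved stays moved. The work goes in short steps, Python scripts to look and compute and a shell command to move; the robot and the scene stay as the last step left them, time stands still between calls to the robot, and variables do not carry over. Pictures are saved under pics/ and viewed, at most 10 in all, crops included, and the job is handed in when it is done.

```bash
ls; mkdir -p pics; python3 - <<'E'
from station import r
import cv2
s=r.sense();print(s)
for n in("side","top"):
    f=r.grab_frame(n);cv2.imwrite(f"pics/{n}0.png",f["frame"][...,::-1])
    print(n,f["mtx"].tolist(),f["R"].round(4).tolist(),f["t"].round(1).tolist())
E
```

```text
inch.py
pics
station.py
{'clock': 0.0, 'qpos': array([ 1.1664064 ,  0.43523847,  0.02500701,  1.57413701, -0.0116108 ,
        1.13401023, -0.07511586]), 'joint_velocities': array([-0.00030602, -0.00044335,  0.00027573, -0.00157546, -0.0005401 ,
        0.00130731,  0.00115988]), 'joint_torque': array([ 3.59298301e-04, -6.70467639e+01,  1.02498394e+00, -3.16206229e+01,
        1.53925462e-02,  1.25879055e-02, -4.32913805e-05]), 'eef_pos': array([ 185.53861948, -596.26857423,  230.50131499]), 'tcp_rot': array([-7.99414785e-04,  9.88645739e-01,  1.50262850e-01, -1.99226089e-04]), 'ft_force': array([-0.82492422, -0.3636248 ,  0.30740105]), 'ft_torque': array([ 6.51509599e-05,  2.53211768e-02, -6.05981452e-02]), 'grasp_force': 0.0, 'grip_width': 85.60619456262332}
side [[421.935821050766, 0.0, 250.85417170001307], [0.0, 421.935821050766, 197.59683364984468], [0.0, 0.0, 1.0]] [[-0.8915, -0.4527, 0.0182], [-0.1843, 0.3255, -0.9274], [0.4139, -0.8301, -0.3736]] [427.0, 169.0, 1065.7]
top [[377.1289955815, 0.0, 254.5475130396334], [0.0, 377.1289955815, 191.75548619000716], [0.0, 0.0, 1.0]] [[-0.0221, -0.9997, 0.0125], [-0.998, 0.0213, -0.0594], [0.0591, -0.0138, -0.9982]] [-23.2, 488.0, 1239.8]
```

View pics/side0.png

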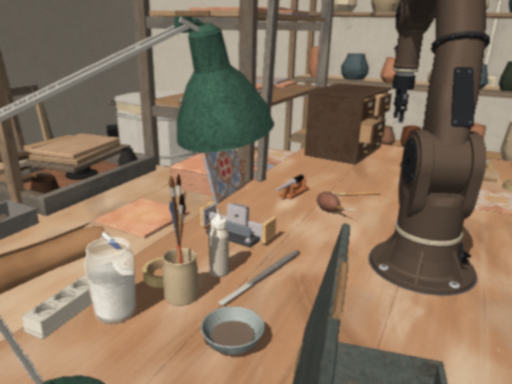

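View pics/top0.png

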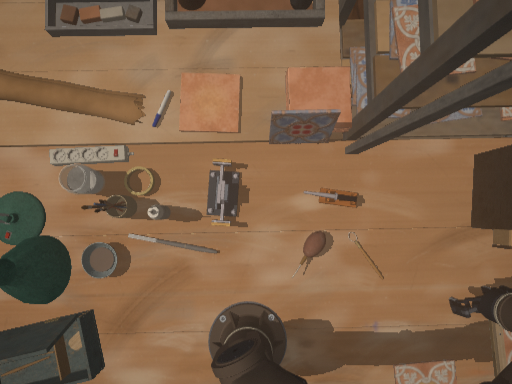

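Top view: bracket at about (224,192), drift on its rest at about (335,197) with nose to the left, bottle (157,212), tape (140,181). I'll enlarge these.

```bash
python3 - <<'E'
import cv2,numpy as np
a=cv2.imread("pics/top0.png")[152:232,195:375];b=cv2.imread("pics/side0.png")[165:250,190:330]
a=cv2.resize(a,(720,320),interpolation=cv2.INTER_CUBIC);b=cv2.resize(b,(720,437),interpolation=cv2.INTER_CUBIC)
cv2.imwrite("pics/c_top.png",a);cv2.imwrite("pics/c_side.png",b)
E
```

```text
(no output)
```

View pics/c_top.png

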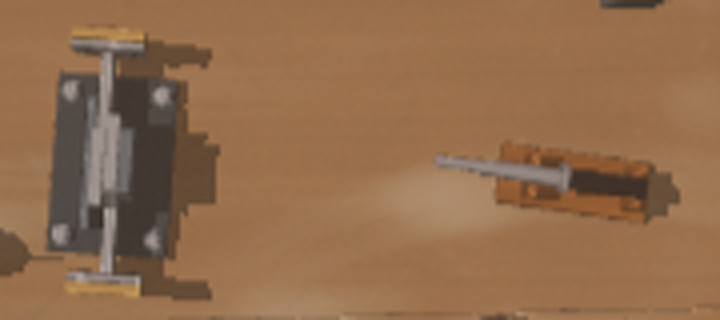

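View pics/c_side.png

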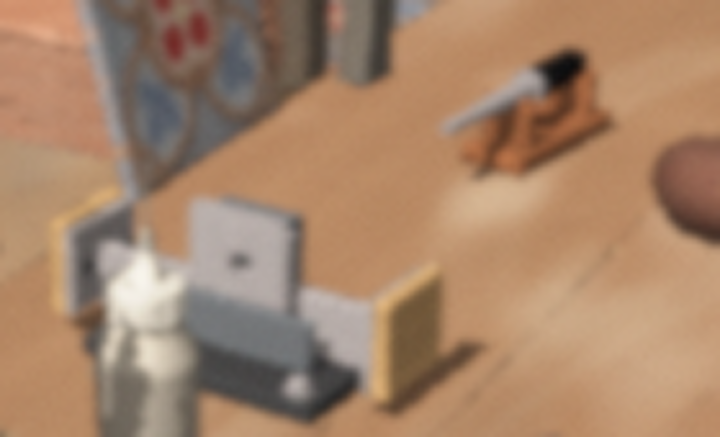

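The crops show the drift with its nose toward +y (crop px 440,160), and the bracket's lug side facing the drift. The side view sees the rear strap's rear face with its hole at about crop (240,262). Next I'll make an enlarged composite with pixel ticks for measuring.

```bash
cat > h.py <<'E'
import numpy as np,cv2
from station import r
def ray(f,u,v):
    d=f["R"].T@np.linalg.solve(f["mtx"],[u,v,1.]);return -f["R"].T@f["t"],d
def onz(f,u,v,z):
    c,d=ray(f,u,v);return (c+d*(z-c[2])/d[2])
def proj(f,X):
    p=f["mtx"]@(f["R"]@np.asarray(X,float)+f["t"]);return p[:2]/p[2]
def tri(f,a,g,b):
    c,d=ray(f,*a);e,k=ray(g,*b)
    s=np.linalg.lstsq(np.c_[d,-k],e-c,rcond=None)[0]
    p,q=c+d*s[0],e+k*s[1];return (p+q)/2,np.linalg.norm(p-q)
def zoom(im,x0,y0,x1,y1,k,st=10):
    a=cv2.resize(im[y0:y1,x0:x1,::-1],None,fx=k,fy=k,interpolation=cv2.INTER_NEAREST)
    for x in range(-(-x0//st)*st,x1,st):
        cv2.line(a,((x-x0)*k,0),((x-x0)*k,6),(0,0,255),1);cv2.putText(a,str(x),((x-x0)*k,16),0,.35,(0,0,255))
    for y in range(-(-y0//st)*st,y1,st):
        cv2.line(a,(0,(y-y0)*k),(6,(y-y0)*k),(0,0,255),1);cv2.putText(a,str(y),(8,(y-y0)*k+4),0,.35,(0,0,255))
    return a
E
python3 - <<'E'
from h import *
t=np.mean([r.grab_frame("top")["frame"] for _ in range(3)],0).astype(np.uint8)
s=np.mean([r.grab_frame("side")["frame"] for _ in range(3)],0).astype(np.uint8)
A=zoom(t,200,155,246,230,8);B=zoom(s,200,200,258,236,7);C=zoom(t,300,180,366,212,6)
o=np.zeros((600,790,3),np.uint8);o[:A.shape[0],:A.shape[1]]=A;o[:B.shape[0],375:375+B.shape[1]]=B;o[300:300+C.shape[0],375:375+C.shape[1]]=C
cv2.imwrite("pics/m.png",o);np.savez("fr.npz",t=t,s=s)
E
```

```text
(no output)
```

View pics/m.png

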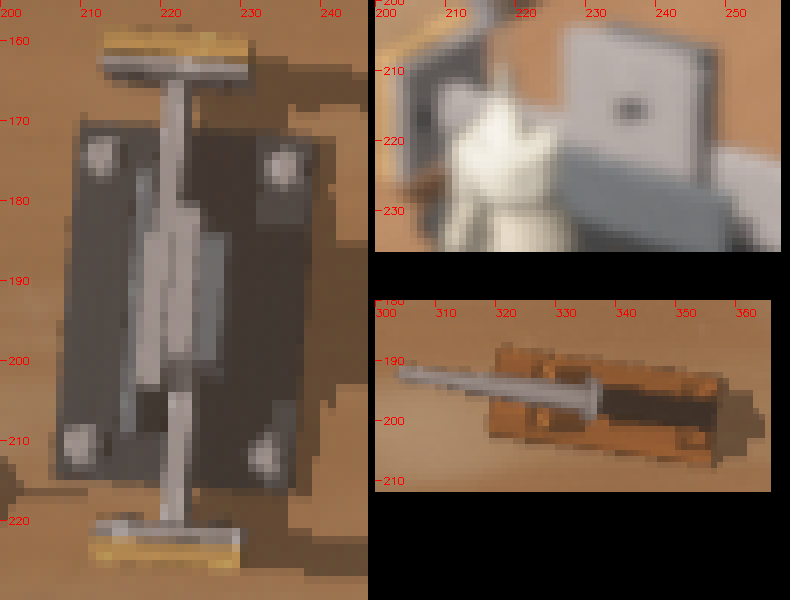

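The enlarged view shows lug top at cols 224.6–228 and rows 184–201. The front strap sits further up (world +x, bracket −y) and the rear strap further down (bracket +y). Drift nose (303.8,192.2), collar (335.2,196.6), grip end (357,199).

```bash
python3 - <<'E'
from h import *
f=r.grab_frame("top");g=r.grab_frame("side")
o=lambda u,v,z,f=f:onz(f,u-.5,v-.5,z).round(1)
print("cam",(-f["R"].T@f["t"]).round(0),(-g["R"].T@g["t"]).round(0))
N=o(303.8,192.2,48);Cc=o(335.2,196.6,48);E=o(357,199.1,57)
print("nose",N,"collarfront",Cc,"gripend",E,"len",np.linalg.norm(N-Cc),np.linalg.norm((N-E)[:2]))
d=(N-E)[:2];print("axis ang",np.arctan2(d[1],d[0]),"origin from nose",N[:2]-140*d/np.linalg.norm(d))
d=(N-Cc)[:2];print("ang2",np.arctan2(d[1],d[0]))
b=[o(212.3,174.5,17),o(235.5,176,17),o(210,211.3,17),o(233,212,17)];print("bolts",b,np.mean(b,0))
for p,q in((0,1),(2,3),(2,0),(3,1)):
    d=(b[p]-b[q])[:2];print(p,q,np.linalg.norm(d).round(1),np.arctan2(d[1],d[0]))
for n,u,v in(("padT",222,159),("padB",220.6,226),):print(n,o(u,v,60))
for n,u,v in(("footTL",210,170.3),("footBL",206.8,215),("footTR",240,172.2),("footBR",237,216.2)):print(n,o(u,v,12))
for n,u,v in(("lug0",228,184.2),("lug1",227,201),("fr0",222.5,180.8),("fr1",222.2,199.8),("re0",218.8,184),("re1",218.5,203.5)):print(n,o(u,v,84))
# side: nose tri, rear hole
S=np.load("fr.npz")["s"]
hy=200+ (112)/7; hx=200+(630-375)/7
print("hole z60",o(hx,hy,60,g))
n3=tri(f,(303.3,191.7),g,tuple(proj(g,N)));print(proj(g,N),proj(g,Cc))
q=proj(g,N).round().astype(int);cv2.imwrite("pics/sn.png",zoom(S,265,170,325,205,8))
E
```

```text
cam [ 413.  -16. 1267.] [ -29. 1023.  547.]
nose [ 482.2 -191.4   48. ] collarfront [ 465.7 -293.    48. ] gripend [ 455.8 -361.1   57. ] len 102.93109345576778 171.74122976152233
axis ang 1.4164647652704763 origin from nose [ 460.67925041 -329.73603051]
ang2 1.4098003167730546
bolts [array([549.4, 107.1,  17. ]), array([542.8,  30.1,  17. ]), array([427.4, 116.5,  17. ]), array([423.4,  40.6,  17. ])] [485.75   73.575  17.   ]
0 1 77.3 1.4852910331166918
2 3 76.0 1.5181441136731046
2 0 122.4 3.0646954019094896
3 1 119.9 3.0538785996987237
padT [594.2  70.9  60. ]
padB [379.4  78.9  60. ]
footTL [564.2 115.   12. ]
footBL [415.4 127.8  12. ]
footTR [555.7  15.   12. ]
footBR [409.2  27.8  12. ]
lug0 [510.5  51.6  84. ]
lug1 [457.7  55.7  84. ]
fr0 [521.5  68.7  84. ]
fr1 [461.8  70.7  84. ]
re0 [511.7  80.5  84. ]
re1 [450.4  82.5  84. ]
hole z60 [486.1  80.5  60. ]
[276.25909501 189.58879365] [292.19367275 181.4665744 ]
```

View pics/sn.png

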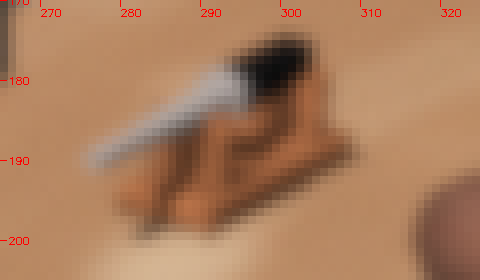

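Side view: the nose at about (275.5,189.7) agrees with the projected top-view nose, and the lengths match too (102.9 mm against 102, 171.7 mm against 172).
- **Mouth:** about (484.4, 53.5, 60), axis 1.489 rad.
- **Drift:** origin about (460.7, −329.7), axis 1.415 rad.

Now I'll approach the drift.

```bash
cat > go.py <<'E'
# prints the shift in tool axes to reach world x y z angle(tool x)
import sys;from h import *
from scipy.spatial.transform import Rotation as Ro
s=r.sense();R=Ro.from_quat(np.roll(s["tcp_rot"],-1)).as_matrix()
x=R[:,0];a=np.arctan2(x[1],x[0]);v=list(map(float,sys.argv[1:5]))
print("t",s["clock"].round(2),"pos",s["eef_pos"].round(1),"ang",a.round(4),"toolz",R[:,2].round(3),"F",s["ft_force"].round(1),"q",s["qpos"].round(2))
if v:print("shift",(R.T@(np.array(v[:3])-s["eef_pos"])).round(1),"turn",round(a-v[3],4))
E
python3 inch.py '[{"xyz":[60, -31, 10], "rz":-0.18}, {"xyz":[120, -62, 25], "rz":-0.36}, {"xyz":[180, -93, 40], "rz":-0.54}, {"xyz":[240, -124, 60], "rz":-0.72}, {"xyz":[300, -155, 80], "rz":-0.9}]'
python3 go.py 461.5 -324.8 110 1.415
```

```text
clock: 1.12
eef_pos: [403.6, -381.9, 161.0]
tcp_rot: [0.001, 0.823, 0.568, 0.0]
ft_force: [0.6, -1.9, 0.7]
grip_width: 85.4
grasp_force: 0.0Traceback (most recent call last):
  File "go.py", line 6, in <module>
    print("t",s["clock"].round(2),"pos",s["eef_pos"].round(1),"ang",a.round(4),"toolz",R[:,2].round(3),"F",s["ft_force"].round(1),"q",s["qpos"].round(2))
              ^^^^^^^^^^^^^^^^
AttributeError: 'float' object has no attribute 'round'
```

```bash
sed -i 's/s\["clock"\].round(2)/s["clock"]/' go.py; python3 inch.py '[{}, {}]' >/dev/null
python3 go.py 461.5 -324.8 110 1.415
```

```text
t 1.375 pos [ 402.  -383.6  161.1] ang 1.201 toolz [-0. -0. -1.] F [-0.8 -0.3 -0.2] q [ 0.86  0.41 -0.26  1.81  0.13  0.93  0.17]
shift [76.3 34.2 51.1] turn -0.214
```

```bash
python3 inch.py '[{"xyz":[40, 17, 25], "rz":-0.11}, {"xyz":[76.3, 34.2, 51], "rz":-0.214}, {"xyz":[76.3, 34.2, 51], "rz":-0.214}, {"xyz":[76.3, 34.2, 51], "rz":-0.214}]' >/dev/null
python3 go.py 461.5 -324.8 29 1.415
python3 - <<'E'
from h import *
f=r.grab_frame("top");cv2.imwrite("pics/g.png",zoom(f["frame"],290,165,370,220,9))
E
```

```text
t 1.875 pos [ 460.7 -326.3  110.4] ang 1.4121 toolz [-0.    -0.001 -1.   ] F [0.3 0.  0.1] q [ 0.75  0.49 -0.31  1.84  0.2   0.84  0.18]
shift [ 1.7  0.6 81.4] turn -0.0029
```

View pics/g.png

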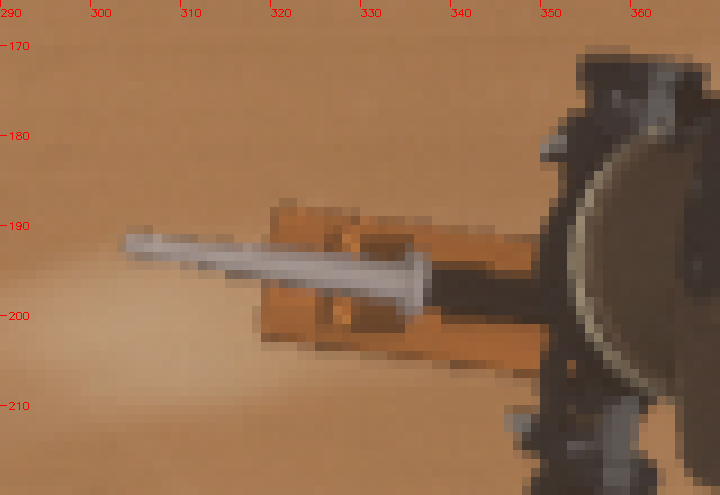

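The picture shows the fingers straddling the grip, tips at about (351,181) and (347.5,212), with the drift between them. I'll descend, close and lift.

```bash
python3 inch.py '[{"xyz":[1.7, 0.6, 30]}, {"xyz":[1.7, 0.6, 60]}, {"xyz":[1.7, 0.6, 78]}, {"xyz":[1.7, 0.6, 81.4]}, {"xyz":[1.7, 0.6, 81.4]}]' >/dev/null
python3 inch.py '[{}, {}, {}, {}, {}]' 0 60
python3 inch.py '[{}, {}, {}]'
python3 go.py 461.5 -324.8 29 1.415
```

```text
clock: 3.18
eef_pos: [462.6, -322.8, 29.0]
tcp_rot: [0.0, 0.76, 0.65, 0.0]
ft_force: [-1.7, 0.1, 4.4]
grip_width: 14.8
grasp_force: 58.4
clock: 3.55
eef_pos: [462.7, -322.8, 29.0]
tcp_rot: [0.0, 0.76, 0.65, 0.0]
ft_force: [-1.1, 0.7, 5.3]
grip_width: 15.2
grasp_force: 58.5
t 3.55 pos [ 462.7 -322.8   29. ] ang 1.4156 toolz [ 0. -0. -1.] F [-1.1  0.7  5.3] q [ 0.71  0.6  -0.28  1.9   0.25  0.67  0.13]
shift [-2.1 -0.9  0. ] turn 0.0006
```

```bash
python3 inch.py '[{"xyz":[0, 0, -10]}, {"xyz":[0, 0, -31]}, {"xyz":[0, 0, -31]}]'
python3 go.py 469.4 -129 60 1.489
```

```text
clock: 3.92
eef_pos: [463.4, -323.3, 61.1]
tcp_rot: [0.001, 0.76, 0.65, 0.0]
ft_force: [0.7, -0.5, -1.8]
grip_width: 15.0
grasp_force: 59.1
t 3.925 pos [ 463.4 -323.3   61.1] ang 1.4156 toolz [ 0.002 -0.001 -1.   ] F [ 0.7 -0.5 -1.8] q [ 0.73  0.56 -0.29  1.88  0.23  0.74  0.15]
shift [192.9 -24.1   0.8] turn -0.0734
```

```bash
python3 inch.py '[{"xyz":[48, -6, 0], "rz":-0.02}, {"xyz":[96, -12, 0], "rz":-0.04}, {"xyz":[145, -18, 0], "rz":-0.0734}, {"xyz":[192.9, -24.1, 0.8], "rz":-0.0734}, {"xyz":[192.9, -24.1, 0.8], "rz":-0.0734}]' >/dev/null;python3 inch.py '[{}, {}]'
python3 go.py 469.4 -129 60 1.489
python3 - <<'E'
from h import *
f=r.grab_frame("top");g=r.grab_frame("side")
A=zoom(f["frame"],200,175,300,213,7);B=zoom(g["frame"],205,175,290,212,8)
o=np.zeros((600,790,3),np.uint8);o[:A.shape[0],:A.shape[1]]=A;o[290:290+B.shape[0],:B.shape[1]]=B
cv2.imwrite("pics/n.png",o)
E
```

```text
clock: 4.8
eef_pos: [468.3, -129.8, 58.6]
tcp_rot: [0.0, 0.736, 0.677, -0.0]
ft_force: [0.4, -0.2, -2.1]
grip_width: 14.6
grasp_force: 59.1
t 4.8 pos [ 468.3 -129.8   58.6] ang 1.4871 toolz [-0. -0. -1.] F [ 0.4 -0.2 -2.1] q [ 0.41  0.47 -0.33  2.07  0.25  0.64 -0.17]
shift [ 0.9  1.1 -1.4] turn -0.0019
```

View pics/n.png

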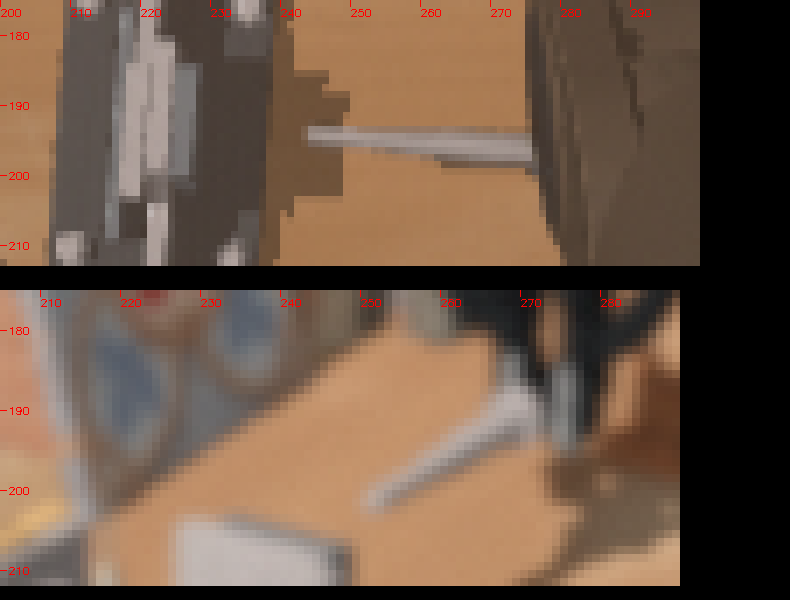

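Top view: nose at about (243.8,194.4), shank centre at about (272,195.9). Side view: nose at about (250.3,201).

```bash
python3 - <<'E'
from h import *
f=r.grab_frame("top");g=r.grab_frame("side");s=r.sense()
print(tri(f,(243.3,193.9),g,(249.8,200.5)))
print("expected nose TCP+133",s["eef_pos"]+133*np.array([.0837,.9965,0]))
for z in(74,77.6,81):
    N=onz(f,243.3,193.9,z);S=onz(f,271.5,195.4,z);d=(N-S)[:2];print(z,N,np.arctan2(d[1],d[0]))
# same-method mouth height check: lug top centre seen in side?
for z in(84,):
    for x,y in((484.4+2.6-5.7-27,53.5+32),(484.4+2.6-5.7+27,53.5+32)):print(proj(g,(x,y,84))+.5)
print("rear hole pred +5.7",proj(g,(484.4+2.6-5.7,86,60))+.5,"px seen 236.4 216")
E
```

```text
(array([479.63253332,   3.71193658,  78.88542182]), np.float64(4.566824863569956))
expected nose TCP+133 [479.51276737   3.24053683  58.7871708 ]
74 [477.82946159   2.81319754  74.        ] 1.496128202493298
77.6 [477.63459183   2.75513336  77.6       ] 1.4961282024932974
81 [477.45054817   2.70029496  81.        ] 1.4961282024932974
[245.80292327 210.99743631]
[228.60349656 207.17498111]
rear hole pred +5.7 [236.98534846 217.06535488] px seen 236.4 216
```

```bash
python3 - <<'E'
from h import *
f=r.grab_frame("top");g=r.grab_frame("side")
print("nose side",proj(g,(479.5,3.2,77.6))+.5,"top",proj(f,(479.5,3.2,77.6))+.5)
M=np.array([484.4,53.5]);xb=np.array([.0817,.9967]);yb=np.array([-.9967,.0817])
W=lambda x,y,z:(*(M+x*xb+y*yb),z)
for n,p in dict(rearTL=(32,-24.5,84),rearTR=(32,36,84),rearmouthL=(32,-24.5,42),lugTR=(0,28,84),hole=(32,5.7,60),guideL=(42,-60,42),guideR=(42,60,42)).items():print(n,proj(g,W(*p))+.5,proj(f,W(*p))+.5)
G=g["frame"].mean(2).astype(int)
print(G[198:222,236]);print(G[198:222,230]);print(G[214,222:256]);print(G[212:222,230:243])
E
```

```text
nose side [251.19172874 201.419069  ] top [243.6470596  193.81314981]
rearTL [228.00281676 206.6985091 ] [217.88188727 184.10169076]
rearTR [246.35115702 211.59248418] [216.61590563 203.32072252]
rearmouthL [228.03925719 220.36716868] [218.98988928 185.14672758]
lugTR [250.04471215 207.10489189] [226.98275133 201.38587892]
hole [236.99909251 217.04463979] [217.90695285 194.09744216]
guideL [215.76097385 218.66378234] [216.63646244 174.11886652]
guideR [251.65754382 229.00574381] [214.20109646 210.92017539]
[146 147 147 148 147 143 145 162 178 186 186 185 183 183 181 169 142 115
 124 156 174 180 180 179]
[146 146 146 145 151 163 178 185 186 186 183 184 184 183 182 183 183 184
 183 183 183 181 173 157]
[157 156 157 158 165 176 182 185 183 182 183 177 165 150 142 148 163 174
 179 182 181 179 172 154 123 101 109 130 143 148 148 147 147 148]
[[182 183 182 182 183 183 181 180 179 183 182 181 182]
 [183 181 180 179 176 173 169 172 175 179 182 181 182]
 [183 182 183 177 165 150 142 148 163 174 179 182 181]
 [184 181 181 174 154 130 115 123 148 168 179 180 182]
 [183 181 182 173 156 134 124 130 150 168 178 182 182]
 [183 183 181 178 168 159 156 160 170 175 182 182 182]
 [183 180 182 181 177 174 174 177 181 182 182 182 181]
 [181 181 181 182 180 181 180 180 181 181 182 182 182]
 [173 176 179 180 181 181 180 180 180 180 181 182 181]
 [157 163 171 174 176 177 179 178 179 179 182 181 180]]
```

```bash
python3 go.py 474 -86.5 41 1.489
```

```text
t 5.1 pos [ 468.4 -128.9   58.8] ang 1.4882 toolz [-0. -0. -1.] F [ 0.1 -0.4 -1.3] q [ 0.41  0.47 -0.33  2.07  0.25  0.64 -0.17]
shift [42.8  2.  17.8] turn -0.0008
```

```bash
python3 inch.py '[{"xyz":[10, 2, 17.8]}, {"xyz":[25, 2, 17.8]}, {"xyz":[42.8, 2, 17.8]}, {"xyz":[42.8, 2, 17.8]}, {"xyz":[42.8, 2, 17.8]}]'>/dev/null; python3 go.py 474 -86.5 41 1.489
python3 inch.py '[{"xyz":[2, 0, 0]}, {"xyz":[4, 0, 0]}, {"xyz":[5, 0, 0]}, {"xyz":[5, 0, 0]}]'; python3 inch.py '[{"xyz":[1, 0, 0]}, {"xyz":[2, 0, 0]}, {"xyz":[3, 0, 0]}, {"xyz":[3, 0, 0]}]' |grep -E 'pos|ft_f'; python3 go.py 474 -86.5 41 1.489
```

```text
t 5.725 pos [474.2 -86.   41.5] ang 1.4896 toolz [ 0. -0. -1.] F [ 0.6  0.5 -1.3] q [ 0.31  0.49 -0.31  2.09  0.26  0.59 -0.27]
shift [-0.5 -0.1  0.5] turn 0.0006
clock: 6.22
eef_pos: [474.4, -81.0, 41.1]
tcp_rot: [-0.0, 0.735, 0.678, -0.0]
ft_force: [0.1, -0.1, -1.5]
grip_width: 15.0
grasp_force: 59.1
eef_pos: [474.7, -77.9, 41.1]
ft_force: [0.3, -0.3, -1.5]
t 6.725 pos [474.7 -77.9  41.1] ang 1.4893 toolz [ 0.  0. -1.] F [ 0.3 -0.3 -1.5] q [ 0.29  0.49 -0.31  2.1   0.26  0.59 -0.29]
shift [-8.6  0.   0.1] turn 0.0003
```

```bash
for i in 1; do python3 inch.py '[{"xyz":[1, 0, 0]}, {"xyz":[1, 0, 0]}]'|grep -E 'pos|ft_f'; python3 inch.py '[{"xyz":[1, 0, 0]}, {"xyz":[1, 0, 0]}]'|grep -E 'pos|ft_f';python3 inch.py '[{"xyz":[1, 0, 0]}, {"xyz":[1, 0, 0]}]'|grep -E 'pos|ft_f';done
```

```text
eef_pos: [474.8, -76.9, 41.1]
ft_force: [-0.1, 0.2, -2.1]
eef_pos: [474.8, -75.9, 41.1]
ft_force: [-0.8, 0.4, -1.1]
eef_pos: [474.9, -74.9, 41.1]
ft_force: [0.3, -0.1, -1.9]
```

```bash
python3 inch.py '[{"xyz":[1, 0, 0]}, {"xyz":[1, 0, 0]}]'|grep -E 'pos|ft_f'; python3 inch.py '[{"xyz":[1, 0, 0]}, {"xyz":[1, 0, 0]}]'|grep -E 'pos|ft_f';python3 inch.py '[{"xyz":[1, 0, 0]}, {"xyz":[1, 0, 0]}]'|grep -E 'pos|ft_f';python3 inch.py '[{"xyz":[0, 1, 0]}, {"xyz":[0, 2, 0]}, {"xyz":[0, 2, 0]}]'|grep -E 'pos|ft_f'; python3 inch.py '[{"xyz":[0, 1, 0]}, {"xyz":[0, 1, 0]}]'|grep -E 'pos|ft_f'
```

```text
eef_pos: [475.0, -73.9, 41.1]
ft_force: [0.3, -0.3, -1.5]
eef_pos: [475.1, -72.9, 41.1]
ft_force: [-0.6, -0.1, -1.9]
eef_pos: [475.1, -71.9, 41.1]
ft_force: [-0.0, -0.7, -0.9]
eef_pos: [477.2, -72.2, 41.1]
ft_force: [-0.1, 0.0, -2.4]
eef_pos: [478.2, -72.3, 41.1]
ft_force: [-0.1, 0.8, -1.9]
```

```bash
for i in 1;do python3 inch.py '[{"xyz":[0, 0.7, 0]}, {"xyz":[0, 0.7, 0]}]'|grep -E 'pos|ft_f'; python3 inch.py '[{"xyz":[0, 0.7, 0]}, {"xyz":[0, 0.7, 0]}]'|grep -E 'pos|ft_f'; python3 inch.py '[{"xyz":[0, 0.7, 0]}, {"xyz":[0, 0.7, 0]}]'|grep -E 'pos|ft_f'; done
```

```text
eef_pos: [478.9, -72.3, 41.1]
ft_force: [-0.8, 0.2, -1.0]
eef_pos: [479.6, -72.4, 41.1]
ft_force: [0.8, -0.5, -2.5]
eef_pos: [480.0, -72.5, 41.0]
ft_force: [0.1, -0.0, -1.4]
```

```bash
for i in 1;do python3 inch.py '[{"xyz":[0, 0.7, 0]}, {"xyz":[0, 0.7, 0]}]'|grep -E 'pos|ft_f'; python3 inch.py '[{"xyz":[0, 0.7, 0]}, {"xyz":[0, 0.7, 0]}]'|grep -E 'pos|ft_f';  done; python3 go.py 0 0 0 0; python3 - <<'E'
from h import *
f=r.grab_frame("top");g=r.grab_frame("side")
A=zoom(f["frame"],205,175,275,213,11);cv2.imwrite("pics/k.png",A)
E
```

```text
eef_pos: [480.5, -72.5, 40.9]
ft_force: [-1.3, -0.6, -1.8]
eef_pos: [481.0, -72.6, 40.9]
ft_force: [-4.5, -0.1, -1.3]
t 10.1 pos [481.  -72.6  40.9] ang 1.4895 toolz [-0.001 -0.    -1.   ] F [-4.5 -0.1 -1.3] q [ 0.28  0.5  -0.31  2.08  0.26  0.6  -0.3 ]
shift [  33.3 -485.3   41.4] turn 1.4895
```

View pics/k.png

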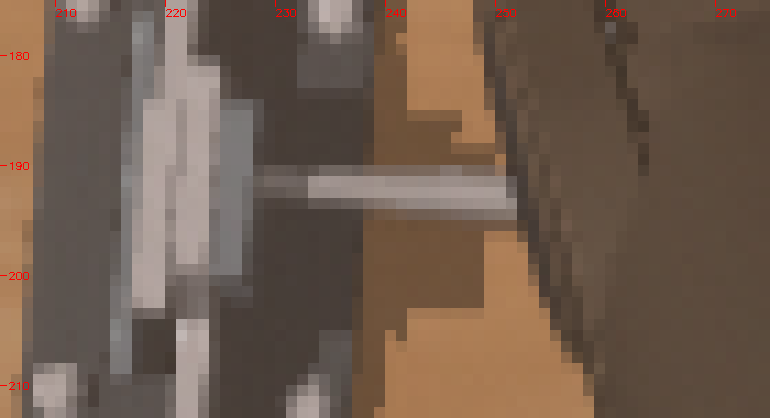

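The nose is inside the lug (pilot rows 190–193 at col 228). Touching the +x wall puts the hole centre at about TCP x 476.5. I'll ease off the wall and advance into the front strap, which slid to +x.

```bash
for i in 1;do python3 inch.py '[{"xyz":[0, -1.3, 0]}, {"xyz":[1, -1.3, 0]}, {"xyz":[2, -1.3, 0]}, {"xyz":[2, -1.3, 0]}]'|grep -E 'pos|ft_f'; python3 inch.py '[{"xyz":[1, 0, 0]}, {"xyz":[1, 0, 0]}]'|grep -E 'pos|ft_f'; python3 inch.py '[{"xyz":[1, 0, 0]}, {"xyz":[1, 0, 0]}]'|grep -E 'pos|ft_f'; python3 inch.py '[{"xyz":[1, 0, 0]}, {"xyz":[1, 0, 0]}]'|grep -E 'pos|ft_f';python3 inch.py '[{"xyz":[1, 0, 0]}, {"xyz":[1, 0, 0]}]'|grep -E 'pos|ft_f'; done
```

```text
eef_pos: [480.7, -70.4, 41.1]
ft_force: [-1.9, -1.2, -1.5]
eef_pos: [480.7, -69.3, 41.1]
ft_force: [-2.0, 0.2, -1.8]
eef_pos: [480.8, -68.3, 41.1]
ft_force: [-2.2, -0.2, -2.1]
eef_pos: [480.8, -67.3, 41.1]
ft_force: [-1.6, -1.0, -2.1]
eef_pos: [480.9, -66.3, 41.1]
ft_force: [-1.9, -0.6, -1.9]
```

```bash
for i in 1;do python3 inch.py '[{"xyz":[1, 0, 0]}, {"xyz":[1, 0, 0]}]'|grep -E 'pos|ft_f'; python3 inch.py '[{"xyz":[1, 0, 0]}, {"xyz":[1, 0, 0]}]'|grep -E 'pos|ft_f'; python3 inch.py '[{"xyz":[1, 0, 0]}, {"xyz":[1, 0, 0]}]'|grep -E 'pos|ft_f'; python3 inch.py '[{"xyz":[1, 0, 0]}, {"xyz":[1, 0, 0]}]'|grep -E 'pos|ft_f'; done
```

```text
eef_pos: [480.9, -65.3, 41.1]
ft_force: [-1.7, 0.3, -2.1]
eef_pos: [481.0, -64.3, 41.1]
ft_force: [-2.7, -0.6, -1.7]
eef_pos: [481.1, -63.3, 41.1]
ft_force: [-1.9, -0.6, -2.4]
eef_pos: [481.2, -62.4, 41.1]
ft_force: [-2.4, -0.4, -1.0]
```

No axial force with the nose about 16 mm in, so it's inside the front strap. Next I'll drag it across toward the rear strap's side (−tool y).

```bash
for i in 1;do python3 inch.py '[{"xyz":[0, -1, 0]}, {"xyz":[0, -2, 0]}, {"xyz":[0, -3, 0]}, {"xyz":[0, -4, 0]}, {"xyz":[0, -4, 0]}]'|grep -E 'pos|ft_f'; python3 inch.py '[{"xyz":[0, -1, 0]}, {"xyz":[0, -2, 0]}, {"xyz":[0, -2, 0]}]'|grep -E 'pos|ft_f'; python3 inch.py '[{"xyz":[0, -0.7, 0]}, {"xyz":[0, -0.7, 0]}]'|grep -E 'pos|ft_f';python3 inch.py '[{"xyz":[0, -0.7, 0]}, {"xyz":[0, -0.7, 0]}]'|grep -E 'pos|ft_f'; done
```

```text
eef_pos: [477.8, -62.1, 41.3]
ft_force: [1.3, 0.6, -2.0]
eef_pos: [475.3, -61.9, 41.2]
ft_force: [2.4, -0.7, -1.4]
eef_pos: [474.5, -61.9, 41.1]
ft_force: [3.1, -0.4, -0.9]
eef_pos: [473.7, -61.8, 41.1]
ft_force: [2.4, 0.8, -1.2]
```

```bash
for i in 1;do python3 inch.py '[{"xyz":[1, 0, 0]}, {"xyz":[2, 0, 0]}, {"xyz":[3, 0, 0]}, {"xyz":[3, 0, 0]}]'|grep -E 'pos|ft_f'; python3 inch.py '[{"xyz":[1, 0, 0]}, {"xyz":[1, 0, 0]}]'|grep -E 'pos|ft_f'; python3 inch.py '[{"xyz":[1, 0, 0]}, {"xyz":[1, 0, 0]}]'|grep -E 'pos|ft_f';python3 inch.py '[{"xyz":[1, 0, 0]}, {"xyz":[1, 0, 0]}]'|grep -E 'pos|ft_f'; python3 inch.py '[{"xyz":[1, 0, 0]}, {"xyz":[1, 0, 0]}]'|grep -E 'pos|ft_f'; done
```

```text
eef_pos: [474.0, -58.9, 41.1]
ft_force: [2.3, -1.7, -1.4]
eef_pos: [474.1, -57.8, 41.1]
ft_force: [2.8, -1.4, -2.0]
eef_pos: [474.2, -56.8, 41.1]
ft_force: [3.3, -0.5, -1.6]
eef_pos: [474.3, -55.8, 41.1]
ft_force: [3.4, -2.4, -1.7]
eef_pos: [474.4, -54.8, 41.1]
ft_force: [2.6, -0.5, -1.2]
```

```bash
for i in 1;do python3 inch.py '[{"xyz":[1, 0, 0]}, {"xyz":[1, 0, 0]}]'|grep -E 'pos|ft_f'; python3 inch.py '[{"xyz":[1, 0, 0]}, {"xyz":[1, 0, 0]}]'|grep -E 'pos|ft_f';python3 inch.py '[{"xyz":[1, 0, 0]}, {"xyz":[1, 0, 0]}]'|grep -E 'pos|ft_f'; python3 inch.py '[{"xyz":[1, 0, 0]}, {"xyz":[1, 0, 0]}]'|grep -E 'pos|ft_f'; done; python3 go.py 478.3 -50 41 1.489
```

```text
eef_pos: [474.5, -53.8, 41.1]
ft_force: [3.0, -1.2, -1.4]
eef_pos: [474.5, -52.8, 41.1]
ft_force: [2.5, -1.3, -1.8]
eef_pos: [474.6, -51.8, 41.1]
ft_force: [3.0, -2.0, -1.3]
eef_pos: [474.7, -50.8, 41.1]
ft_force: [3.5, -1.2, -1.5]
t 16.7 pos [474.7 -50.8  41.1] ang 1.4893 toolz [ 0.  0. -1.] F [ 3.5 -1.2 -1.5] q [ 0.24  0.49 -0.31  2.1   0.26  0.59 -0.35]
shift [1.1 3.5 0.1] turn 0.0003
```

Nose about 28 mm in and into the rear strap. I'll re-centre and drive the taper in, watching forces.

```bash
python3 inch.py '[{"xyz":[0, 1.2, 0]}, {"xyz":[0, 2.4, 0]}, {"xyz":[0, 3.5, 0]}, {"xyz":[0, 3.5, 0]}]'|grep -E 'pos|ft_f'; python3 inch.py '[{"xyz":[2, 0, 0]}, {"xyz":[4, 0, 0]}, {"xyz":[6, 0, 0]}, {"xyz":[6, 0, 0]}]'|grep -E 'pos|ft_f';python3 inch.py '[{"xyz":[2, 0, 0]}, {"xyz":[4, 0, 0]}, {"xyz":[6, 0, 0]}, {"xyz":[6, 0, 0]}]'|grep -E 'pos|ft_f'; python3 go.py 0 0 0 0
```

```text
eef_pos: [477.2, -50.9, 40.8]
ft_force: [-2.4, 0.2, -1.8]
eef_pos: [478.6, -44.9, 41.1]
ft_force: [-3.5, -0.3, -1.2]
eef_pos: [479.2, -38.8, 41.1]
ft_force: [-2.7, -0.4, -2.2]
t 18.2 pos [479.2 -38.8  41.1] ang 1.4896 toolz [ 0.  0. -1.] F [-2.7 -0.4 -2.2] q [ 0.21  0.49 -0.31  2.1   0.26  0.59 -0.37]
shift [-2.000e-01 -4.808e+02  4.100e+01] turn 1.4896
```

```bash
python3 inch.py '[{"xyz":[1, 0, 0]}, {"xyz":[2, 0, 0]}, {"xyz":[3, 0, 0]}, {"xyz":[4, 0, 0]}, {"xyz":[4, 0, 0]}]'|grep -E 'pos|ft_f'; python3 inch.py '[{"xyz":[1, 0, 0]}, {"xyz":[2, 0, 0]}, {"xyz":[3, 0, 0]}, {"xyz":[4, 0, 0]}, {"xyz":[4, 0, 0]}]'|grep -E 'pos|ft_f'
```

```text
eef_pos: [479.5, -35.1, 41.1]
ft_force: [-3.0, -2.0, -1.6]
eef_pos: [479.8, -31.1, 41.1]
ft_force: [-3.7, -1.7, -1.8]
```

```bash
python3 inch.py '[{"xyz":[1, 0, 0]}, {"xyz":[2, 0, 0]}, {"xyz":[3, 0, 0]}, {"xyz":[4, 0, 0]}, {"xyz":[4, 0, 0]}]'|grep -E 'pos|ft_f'; python3 inch.py '[{"xyz":[1, 0, 0]}, {"xyz":[2, 0, 0]}, {"xyz":[3, 0, 0]}, {"xyz":[4, 0, 0]}, {"xyz":[4, 0, 0]}]'|grep -E 'pos|ft_f';python3 inch.py '[{"xyz":[1, 0, 0]}, {"xyz":[2, 0, 0]}, {"xyz":[3, 0, 0]}, {"xyz":[4, 0, 0]}, {"xyz":[4, 0, 0]}]'|grep -E 'pos|ft_f'; python3 go.py 0 0 0 0
```

```text
eef_pos: [480.2, -27.1, 41.1]
ft_force: [-3.3, -1.7, -1.8]
eef_pos: [480.5, -23.1, 41.1]
ft_force: [-3.9, -1.5, -1.2]
eef_pos: [480.8, -19.1, 41.1]
ft_force: [-3.4, -0.9, -0.5]
t 21.325 pos [480.8 -19.1  41.1] ang 1.4893 toolz [ 0.  0. -1.] F [-3.4 -0.9 -0.5] q [ 0.17  0.49 -0.31  2.09  0.26  0.59 -0.41]
shift [ -20.1 -480.8   41.1] turn 1.4893
```

Smooth so far, with no ramming force. I'll keep going to the shank.

```bash
python3 inch.py '[{"xyz":[1, 0, 0]}, {"xyz":[2, 0, 0]}, {"xyz":[3, 0, 0]}, {"xyz":[3, 0, 0]}]'|grep -E 'pos|ft_f'; python3 inch.py '[{"xyz":[1, 0, 0]}, {"xyz":[2, 0, 0]}, {"xyz":[3, 0, 0]}, {"xyz":[3, 0, 0]}]'|grep -E 'pos|ft_f';python3 inch.py '[{"xyz":[1, 0, 0]}, {"xyz":[2, 0, 0]}, {"xyz":[3, 0, 0]}, {"xyz":[3, 0, 0]}]'|grep -E 'pos|ft_f'; python3 go.py 0 0 0 0
```

```text
eef_pos: [481.1, -16.2, 41.1]
ft_force: [-2.9, -1.5, -1.6]
eef_pos: [481.3, -13.2, 41.1]
ft_force: [-3.7, -2.0, -1.7]
eef_pos: [481.7, -10.2, 41.1]
ft_force: [-2.1, -2.2, -2.2]
t 22.825 pos [481.7 -10.2  41.1] ang 1.4893 toolz [ 0.  0. -1.] F [-2.1 -2.2 -2.2] q [ 0.15  0.49 -0.31  2.09  0.26  0.59 -0.43]
shift [ -29.1 -480.9   41. ] turn 1.4893
```

```bash
python3 inch.py '[{"xyz":[1, 0, 0]}, {"xyz":[2, 0, 0]}, {"xyz":[3, 0, 0]}, {"xyz":[3, 0, 0]}]'|grep -E 'pos|ft_f'; python3 inch.py '[{"xyz":[1, 0, 0]}, {"xyz":[2, 0, 0]}, {"xyz":[3, 0, 0]}, {"xyz":[3, 0, 0]}]'|grep -E 'pos|ft_f';python3 inch.py '[{"xyz":[1, 0, 0]}, {"xyz":[2, 0, 0]}, {"xyz":[3, 0, 0]}, {"xyz":[3, 0, 0]}]'|grep -E 'pos|ft_f'; python3 go.py 0 0 0 0
```

```text
eef_pos: [482.0, -7.2, 41.1]
ft_force: [-1.0, -2.3, -2.3]
eef_pos: [482.3, -4.3, 41.2]
ft_force: [0.2, -4.1, -1.6]
eef_pos: [482.3, -1.1, 41.1]
ft_force: [-0.8, -3.3, -1.6]
t 24.325 pos [482.3  -1.1  41.1] ang 1.4894 toolz [ 0.  0. -1.] F [-0.8 -3.3 -1.6] q [ 0.13  0.49 -0.31  2.09  0.26  0.59 -0.45]
shift [ -38.1 -480.8   41. ] turn 1.4894
```

```bash
python3 inch.py '[{"xyz":[1, 0, 0]}, {"xyz":[2, 0, 0]}, {"xyz":[3, 0, 0]}, {"xyz":[3, 0, 0]}]'|grep -E 'pos|ft_f'; python3 inch.py '[{"xyz":[1, 0, 0]}, {"xyz":[2, 0, 0]}, {"xyz":[3, 0, 0]}, {"xyz":[3, 0, 0]}]'|grep -E 'pos|ft_f';python3 inch.py '[{"xyz":[1, 0, 0]}, {"xyz":[2, 0, 0]}, {"xyz":[3, 0, 0]}, {"xyz":[3, 0, 0]}]'|grep -E 'pos|ft_f'; python3 inch.py '[{"xyz":[1, 0, 0]}, {"xyz":[2, 0, 0]}, {"xyz":[3, 0, 0]}, {"xyz":[3, 0, 0]}]'|grep -E 'pos|ft_f'
```

```text
eef_pos: [482.5, 1.8, 41.1]
ft_force: [-0.2, -2.8, -1.0]
eef_pos: [482.7, 4.8, 41.1]
ft_force: [-0.2, -4.0, -0.7]
eef_pos: [483.0, 7.8, 41.1]
ft_force: [-2.1, -3.4, -1.7]
eef_pos: [483.2, 10.8, 41.1]
ft_force: [-0.9, -2.2, -1.1]
```

```bash
python3 inch.py '[{"xyz":[1, 0, 0]}, {"xyz":[2, 0, 0]}, {"xyz":[3, 0, 0]}, {"xyz":[3, 0, 0]}]'|grep -E 'pos|ft_f'; python3 inch.py '[{"xyz":[1, 0, 0]}, {"xyz":[2, 0, 0]}, {"xyz":[2, 0, 0]}]'|grep -E 'pos|ft_f';python3 inch.py '[{"xyz":[1, 0, 0]}, {"xyz":[1, 0, 0]}]'|grep -E 'pos|ft_f';python3 inch.py '[{"xyz":[1, 0, 0]}, {"xyz":[1, 0, 0]}]'|grep -E 'pos|ft_f'; python3 inch.py '[{"xyz":[1, 0, 0]}, {"xyz":[1, 0, 0]}]'|grep -E 'pos|ft_f'
```

```text
eef_pos: [483.5, 13.7, 41.1]
ft_force: [-0.1, -3.1, -0.5]
eef_pos: [483.6, 15.7, 41.1]
ft_force: [0.0, -2.9, -1.2]
eef_pos: [483.7, 16.7, 41.1]
ft_force: [-0.4, -3.3, -2.2]
eef_pos: [483.8, 17.7, 41.1]
ft_force: [-0.8, -2.9, -1.0]
eef_pos: [483.9, 18.7, 41.1]
ft_force: [0.2, -3.0, -2.1]
```

```bash
for a in 1; do python3 inch.py '[{"xyz":[1, 0, 0]}, {"xyz":[1, 0, 0]}]'|grep -E 'pos|ft_f';python3 inch.py '[{"xyz":[1, 0, 0]}, {"xyz":[1, 0, 0]}]'|grep -E 'pos|ft_f'; python3 inch.py '[{"xyz":[1, 0, 0]}, {"xyz":[1, 0, 0]}]'|grep -E 'pos|ft_f'; python3 inch.py '[{"xyz":[0.7, 0, 0]}, {"xyz":[0.7, 0, 0]}]'|grep -E 'pos|ft_f';done
```

```text
eef_pos: [484.0, 19.7, 41.1]
ft_force: [-0.6, -3.3, -1.8]
eef_pos: [484.1, 20.7, 41.1]
ft_force: [-0.1, -3.4, -1.5]
eef_pos: [484.2, 21.7, 41.1]
ft_force: [0.0, -2.9, -1.8]
eef_pos: [484.1, 21.8, 41.1]
ft_force: [0.2, -4.3, -0.3]
```

```bash
for a in 1; do python3 inch.py '[{"xyz":[0.7, 0, 0]}, {"xyz":[0.7, 0, 0]}]';python3 inch.py '[{"xyz":[0.7, 0, 0]}, {"xyz":[0.7, 0, 0]}]'|grep -E 'pos|ft_f';done; python3 go.py 0 0 0 0
```

```text
clock: 29.2
eef_pos: [484.1, 21.8, 41.1]
tcp_rot: [0.0, 0.736, 0.677, -0.001]
ft_force: [-0.5, -8.5, -0.1]
grip_width: 14.9
grasp_force: 59.4
eef_pos: [484.1, 21.8, 41.1]
ft_force: [0.2, -10.2, -0.2]
t 29.45 pos [484.1  21.8  41.1] ang 1.4874 toolz [-0.001 -0.002 -1.   ] F [  0.2 -10.2  -0.2] q [ 0.08  0.49 -0.31  2.09  0.26  0.6  -0.5 ]
shift [ -62.  -480.5   41.4] turn 1.4874
```

Firm stop at TCP y 21.8, rising to 10 N with no movement: the collar is home. I'll relieve the load, open, retreat and look.

```bash
python3 inch.py '[{"xyz":[-1.2, 0, 0]}, {"xyz":[-1.2, 0, 0]}]'|grep -E 'pos|ft_f'; python3 inch.py '[{}, {}, {}, {}, {}]' 60; python3 inch.py '[{"xyz":[0, 0, -15]}, {"xyz":[0, 0, -40]}, {"xyz":[0, 0, -90]}, {"xyz":[0, 0, -130]}, {"xyz":[0, 0, -130]}]'|grep -E 'pos|ft_f'; python3 inch.py '[{"xyz":[-40, 0, 0]}, {"xyz":[-95, 0, 0]}, {"xyz":[-140, 0, 0]}, {"xyz":[-140, 0, 0]}]'|grep pos;python3 - <<'E'
from h import *
f=r.grab_frame("top");g=r.grab_frame("side")
A=zoom(f["frame"],200,170,270,215,9);B=zoom(g["frame"],205,190,270,220,6)
o=np.zeros((600,640,3),np.uint8);o[:A.shape[0],:A.shape[1]]=A;o[415:415+B.shape[0],:B.shape[1]]=B
cv2.imwrite("pics/e.png",o)
E
```

```text
eef_pos: [484.1, 21.8, 41.0]
ft_force: [0.1, -6.0, -0.4]
clock: 30.32
eef_pos: [484.3, 22.6, 41.1]
tcp_rot: [0.0, 0.735, 0.678, 0.0]
ft_force: [0.2, -0.2, -0.2]
grip_width: 60.3
grasp_force: 0.0
eef_pos: [486.2, 22.9, 175.0]
ft_force: [0.9, 0.9, -1.2]
eef_pos: [471.5, -121.0, 170.7]
```

View pics/e.png

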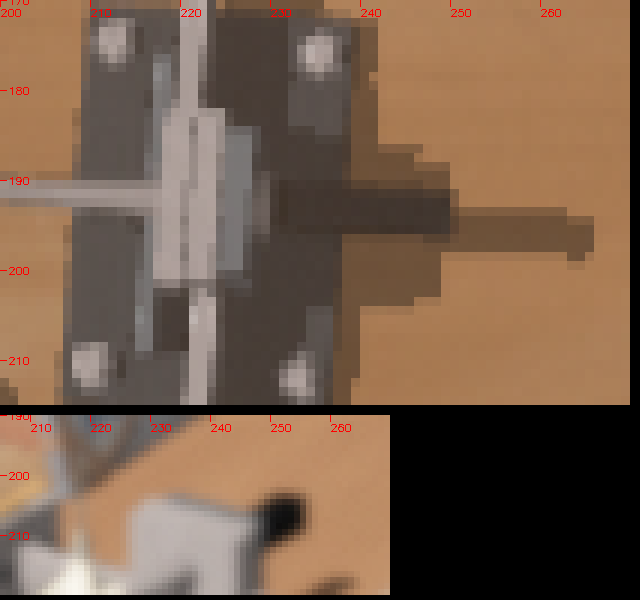

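The picture shows the straps in line, the collar at cols 228–230 against the lug edge (about 228) and the grip ending at about col 250. A quick number check before handing in.

```bash
python3 - <<'E'
from h import *
f=r.grab_frame("top")
m=np.array([484.4,53.5])
for n,d,z in(("gripend",-70,69),("gripend bot",-70,51),("grip front",-6,69)):
    print(n,proj(f,(*(m+d*np.array([.082,.9967])),z))+.5)
G=f["frame"].mean(2).astype(int);print("grip row193",G[193,225:256]);print("row191 nose",G[191,170:204]);print("nose pred",proj(f,(*(m+102*np.array([.082,.9967])),60))+.5)
print(r.sense()["clock"])
E
```

```text
gripend [249.82199937 194.09528334]
gripend bot [249.82921004 194.39918209]
grip front [229.72390909 192.87657257]
grip row193 [119 119 106  96  99  60  51  56  57  56  56  55  56  56  55  55  55  54
  55  55  55  56  54  56  56  78  94  95  95  94  96]
row191 nose [128 129 129 128 129 130 130 132 130 131 133 131 132 131 130 131 131 130
 129 129 129 128 129 129 129 129 149 138 139 141 143 143 144 144]
nose pred [196.17087333 190.99503229]
31.6
```

The grip end, grip front and nose all match the fully-home prediction to within 0.3 px (about 1 mm).

```bash
python3 -c "
from station import r
print(r.close_job())"
```

```text
the job is handed in; nothing more can be done
None
```

The drift is through the bracket and both straps with its collar seated against the bracket (within about 1 mm by camera), released, and the job was handed in at about 32 s; no verdict came back.

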